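Load the light-curing unit and shut its amber window

TASK

The short one-sided tooth model with the white molar crown is ready for curing: slide the curing unit's amber window fully open, set the model upright in the middle of the round platform in the chamber, lowering it onto the platform before letting go, and slide the window fully shut over it. The crown is still soft, so hold the model by its stone base and keep the fingers off the crown. Leave the other things on the bench where they are.

Things in the scene. Friction and masses are not known exactly. Their poses are not given: they have to be found in the camera images.
- unit: Light-curing unit, a white box standing fixed on the bench: 240 (its x) by 330 (its y), 135 high to its deck; origin at the centre of its underside, z up, its -x side with display and keys faces the robot. An open-topped chamber 140 by 140 and 60 deep (floor 75 above the bench) is sunk in the deck, centred at x 0, y +80. Along the deck's x = +/-71 to +/-90 run two track rails, tops 151 above the bench. Two lamp tubes stand 7 mm out of the chamber's front and back walls.
- window (a joint): The amber window in its 154 by 156 mm aluminium frame, which covers the chamber and slides in the rails. Value in m: 0 fully shut (against a rubber stop), growing to 0.145 fully open (against the other stop) as it slides towards the unit's -y. It starts shut or up to 25 mm ajar, takes about 2.5 N to slide and stays where it is left. Underside 137, top face 145 above the bench.
- window_grip (a point): Centre of the window's upright grip, a ribbed aluminium plate 80 long (unit's x), 12 thick (unit's y, the sliding direction) and 30 high, standing on the window frame from 145 to 175 above the bench, so its centre is at 160. Near the window's -y edge, 60 from its centre; axes as the unit's.
- platform (a point): Centre of the top face of the round steel platform on the chamber floor, 100 in diameter, 81 above the bench; axes as the unit's. It does not turn.
- model_mid (a point): Centre, half-way up, of the one-sided tooth model to be cured: 58 long (its x), 24 wide (its y), 34 high, 75 g, teeth up (its z). The stone base is the lowest 20 mm, with flat parallel sides 24 apart; gum and teeth above it are at most 17 wide. This point is 17 above its underside.
- crown: The soft white molar crown on the model, 12 long, 11 wide, its top 34 above the model's underside; its origin lies on the gum 24.5 above the model's underside, 9 towards the model's -x end. Fixed to the model.
- arch_mid (a point): Full horseshoe cast, 64 by 64, 33 high; this point is 16 above its underside. Stays put.
- dappen_mid (a point): Small glass dappen dish, 40 in diameter, 26 high; this point is half-way up. Stays put.
- syringe_mid (a point): Black composite syringe lying on the bench, 118 long (its x), 11 thick; this point is near its middle. Stays put.
There are look-alikes about, which are no part of the job. What is shaped like the part that bears model_mid but yellow is not meant.

How it is judged:
On the way, in this order (a step that is already met when the one before it is completed fails the run):
1. the window is slid fully open (value of joint window above 0.125 m), for 0.2 s.
2. the model is lowered upright onto the middle of the platform while still held (horizontal distance between model_mid and platform below 0.018 m and z of model_mid in the frame of platform between 0.012 and 0.023 m and angle between model_mid's own z axis and vertical below 0.1 rad and contact force between the fingers and model above 0.3 N), for 0.04 s.
3. the window is shut over the model standing on the platform (value of joint window below 0.004 m and horizontal distance between model_mid and platform below 0.018 m and z of model_mid in the frame of platform between 0.012 and 0.02 m and angle between model_mid's own z axis and vertical below 0.1 rad), for 0.2 s.
At the end, for the whole second after the job is handed in: The window is fully shut (within 4 mm of its stop) and the model stands at rest, teeth up, on the platform under it, its centre within 18 mm of the platform's centre (all of step 3 and linear speed of model below 0.02 m/s); the robot touches nothing.
It fails at once if the fingers press on the soft crown (over 1 N) (contact force between the fingers and crown above 1 N).
It fails at once if one of the other loose things is moved by more than 30 mm (distance of any of arch_mid, dappen_mid, syringe_mid from where it was at the start of the episode above 0.03 m).
It also fails if it takes over 67 s, if anything falls off the work surface, if the arm or the gripper's body presses on something with over 40 N, if the wrist force passes 120 N, or if a joint passes its speed limit or range.

ROBOT

A 7-joint arm with a two-finger parallel gripper is mounted at the origin on the work surface. World frame = base frame: x ahead of the robot, y to its left, z up, the work surface at z = 0. Lengths are in m, angles in rad, forces in N, time in s.
With the tool pointing down it reaches from about 0.425 to 1.025 m from the base axis. Payload 9.4 kg.
Tool frame: the origin (TCP) lies between the finger pads; the fingertips stand 22 mm ahead of it and the grasp point (between the pads) lies 3 mm ahead of it; z points along the fingers, y is the line along which they close (so a half turn about z gives the same grasp; the last joint's range is limited). The gripper opens to 85 mm and grips with 20 to 120 N. Pads are 22 mm wide; open, the fingers measure 114 mm over their backs; the gripper's body (76 mm by 85 mm) begins 54 mm behind the grasp point. The pads swing forward as they close: fully open they stand 13 mm farther back than shut.
Start: joints at [1.257, 0.599, -0.003, 1.599, 0.002, 0.943, -0.08], TCP at [0.17, -0.705, 0.253] pointing down, gripper open.
Joint ranges: [-2.57, 2.57], [-0.35, 1.97], [-1.29, 1.29], [0.11, 2.56], [-1.05, 4.19], [0.11, 1.86], [-2.63, 2.63]. Speed limits (rad/s): [2.22, 2.22, 3.01, 3.01, 3.14, 3.14, 3.14].

INTERFACE

Orientations are given as a unit quaternion [x, y, z, w].
In Python, from workcell import observe, capture, finish_job, recognise, regions_of gives the robot as it stands.
- The arm moves only by the shell command python3 -m crank 'ROWS' [FORCE]. ROWS is JSON, a list of rows, each an object with "translation": the shift along the tool's x, y, z in mm, a list of three; "rotation": the turn, a rotation vector about the tool's x, y, z in degrees, a list of three; "claw": the closure in counts, from 0 (fully open) to 255 (shut). In form: [{"translation": [tx, ty, tz], "rotation": [ax, ay, az], "claw": claw}, ...]. A call has 1 to 10 rows; each row is the pose to reach, as a shift and turn from the pose commanded when the call began, along the tool's axes at that moment; what a row does not reach only later rows make up. A row lasts 1/10 s, in which the tool goes at most 50 mm and 8.59 degrees, less where a joint would pass 70% of its speed; a pose out of reach is approached as far as the arm can. A call with a gripper value outside its range is refused whole. The fingers move at their own pace and stop on an object; FORCE is the grip in N (left out, the last holds). Time passes only in rows, so rows that repeat a pose let the fingers close. It gives the time, the measured TCP pose, the force, the opening and the grip force at its end, in the units of the state.
- observe(): the state, without advancing time (a new reading comes with each control period).
- capture(name): name is "scene" or "top" or "wrist"; returns a dict with "img" (420x560x3 uint8, blue, green, red), "vertical_fov" (degrees; the focal length in pixels is half the picture's height over the tangent of half this angle, whatever the lens; pixels are square), "cx", "cy" (the principal point, pixels), "D" ([k1, k2, p1, p2, k3] as OpenCV has them; the pictures are not rectified), "world_from_camera" (4x4, takes a point from camera to world coordinates); the wrist camera has in their place "T_tool_cam" (4x4, takes a point from camera to tool coordinates, whose origin is the TCP and whose axes are the flange's). Camera axes: x right, y up, looking along -z (the intrinsics and any distortion apply to the point x, -y, -z); pixel columns grow to the right and rows downward; lengths in m; the calibration is good to about 2 mm. A picture is of the moment at which its call begins: read the wrist's pose just before it. There is no depth.
- finish_job(): hands the job in; it is judged then, once.
Trained networks look in a picture, given as the dict that the camera call returned (one of the last four; its "shot" number tells which), for a name from the list of things; names that differ only in an ending like _2 or _b are one class to them, and where a whole thing is asked for, a point or a joint stands for the part that bears it (a point fixed in the world has none). Each returns a list of dicts, best first, with "p" (0 to 1); they miss things now and then, are a little off and sometimes report something else, mostly with a low value. They report only what shows in the picture. A call takes as long as a camera call. They do not tell look-alikes from the thing itself.
- recognise(thing, picture): "bbox" ([left, top, width, height] in pixels, round what is visible of it).
- regions_of(thing, picture): "mask" (420x560 bool, what is visible of it) and "bbox" ([left, top, width, height] in pixels, round what is visible of it).
The state is a dict: "time": time; "joint_positions": joint angles; "qd": joint speeds; "effort": joint torques, N m; "eef_pos": TCP position; "tcp_rot": TCP orientation; "force": force on the tool from outside, world axes, zero at the start; "wrist_torque": the same for the moment, N m; "finger_gap": opening from 0.0 (shut) to 1.0 (fully open); "grip_force": force on a finger pad.
Only numpy, scipy, OpenCV 4.12 (cv2) and the standard library are available. Lean on these libraries where they do the work, as an engineer would, in place of code of your own. Each camera call takes 0.05 s, during which the arm holds its last target. There are 200 camera calls.

## Working session

There is one attempt and no reset: what is moved stays moved. The work goes in short steps, Python scripts to look and compute and a shell command to move; the robot and the scene stay as the last step left them, time stands still between calls to the robot, and variables do not carry over. Pictures are saved under pics/ and viewed, at most 10 in all, crops included, and the job is handed in when it is done.

```bash
mkdir -p pics; ls; cat > h.py <<'E'
import numpy as np, cv2
from scipy.spatial.transform import Rotation as R
from workcell import observe, capture, finish_job, recognise, regions_of
def K(c):
    f=210/np.tan(np.radians(c["vertical_fov"])/2)
    return np.array([[f,0,c["cx"]],[0,f,c["cy"]],[0,0,1.]])
def Tw(c,s=None):
    if "world_from_camera" in c: return np.array(c["world_from_camera"])
    T=np.eye(4);T[:3,:3]=R.from_quat(s["tcp_rot"]).as_matrix();T[:3,3]=s["eef_pos"]
    return T@np.array(c["T_tool_cam"])
def px2w(c,T,uv,z):
    p=cv2.undistortPoints(np.array(uv,float).reshape(-1,1,2),K(c),np.array(c["D"],float)).reshape(-1,2)
    d=np.c_[p[:,0],-p[:,1],-np.ones(len(p))]@T[:3,:3].T
    o=T[:3,3]
    return o+d*((z-o[2])/d[:,2])[:,None]
def w2px(c,T,P):
    P=(np.array(P,float).reshape(-1,3)-T[:3,3])@T[:3,:3]
    P=P*[1,-1,-1]
    return cv2.projectPoints(P,np.zeros(3),np.zeros(3),K(c),np.array(c["D"],float))[0].reshape(-1,2)
E
python3 - <<'E'
from h import *
s=observe(); print({k:np.round(v,3).tolist() for k,v in s.items()})
for n in ["scene","top"]:
    c=capture(n); cv2.imwrite(f"pics/{n}0.png",c["img"]); T=Tw(c); print(n,c["vertical_fov"],c["cx"],c["cy"],c["D"],T.round(3).tolist())
    for t in ["unit","window","window_grip","model_mid","crown","arch_mid","dappen_mid","syringe_mid"]:
        print(t,[(np.round(r["bbox"]).tolist(),round(r["p"],2)) for r in recognise(t,c)][:4])
E
```

```text
pics
{'time': 0.0, 'joint_positions': [1.257, 0.6, -0.003, 1.6, 0.002, 0.943, -0.08], 'qd': [-0.001, -0.002, 0.001, -0.001, -0.001, 0.001, -0.0], 'effort': [0.001, -77.647, 1.566, -25.801, 0.012, 0.009, 0.0], 'eef_pos': [0.17, -0.704, 0.252], 'tcp_rot': [0.993, 0.118, -0.0, -0.001], 'force': [0.708, 0.869, -0.436], 'wrist_torque': [-0.025, 0.001, 0.034], 'grip_force': 0.0, 'finger_gap': 0.995}
scene 50.8728449272801 278.17232115970114 205.16822604583362 [-0.03683195  0.          0.          0.          0.        ] [[0.695, -0.468, 0.546, 1.081], [0.719, 0.438, -0.54, -0.623], [0.013, 0.768, 0.64, 0.772], [0.0, 0.0, 0.0, 1.0]]
unit [([276.0, 124.0, 142.0, 132.0], 0.66)]
window [([324.0, 130.0, 68.0, 45.0], 0.61)]
window_grip [([320.0, 129.0, 76.0, 43.0], 0.66)]
model_mid [([304.0, 268.0, 28.0, 26.0], 0.66), ([256.0, 270.0, 26.0, 20.0], 0.63), ([259.0, 237.0, 22.0, 29.0], 0.57)]
crown [([259.0, 268.0, 24.0, 23.0], 0.27)]
arch_mid [([163.0, 277.0, 38.0, 36.0], 0.58)]
dappen_mid [([154.0, 252.0, 18.0, 18.0], 0.77)]
syringe_mid [([210.0, 239.0, 27.0, 24.0], 0.45)]
top 49.848846799050186 279.35743100131447 204.85046440694808 [0.01847243 0.         0.         0.         0.        ] [[-0.016, 0.998, -0.053, 0.489], [-1.0, -0.016, 0.01, -0.047], [0.009, 0.053, 0.999, 1.021], [0.0, 0.0, 0.0, 1.0]]
unit [([70.0, 124.0, 194.0, 157.0], 0.55)]
window [([86.0, 162.0, 95.0, 90.0], 0.6)]
window_grip [([87.0, 166.0, 93.0, 84.0], 0.73)]
model_mid [([296.0, 197.0, 20.0, 17.0], 0.72), ([286.0, 134.0, 22.0, 18.0], 0.55), ([319.0, 169.0, 30.0, 13.0], 0.51)]
crown []
arch_mid [([393.0, 198.0, 37.0, 36.0], 0.83)]
dappen_mid [([390.0, 262.0, 18.0, 12.0], 0.59), ([316.0, 169.0, 31.0, 13.0], 0.33)]
syringe_mid [([336.0, 218.0, 5.0, 54.0], 0.73)]
```

```bash
python3 - <<'E'
import cv2,numpy as np
a=cv2.imread("pics/top0.png"); cv2.imwrite("pics/topc.png",cv2.resize(a[100:310,40:320+120],None,fx=2,fy=2,interpolation=cv2.INTER_CUBIC))
b=cv2.imread("pics/scene0.png"); cv2.imwrite("pics/scenec.png",cv2.resize(b[110:320,150:430],(800,600),interpolation=cv2.INTER_CUBIC))
E
```

```text
(no output)
```

View pics/topc.png

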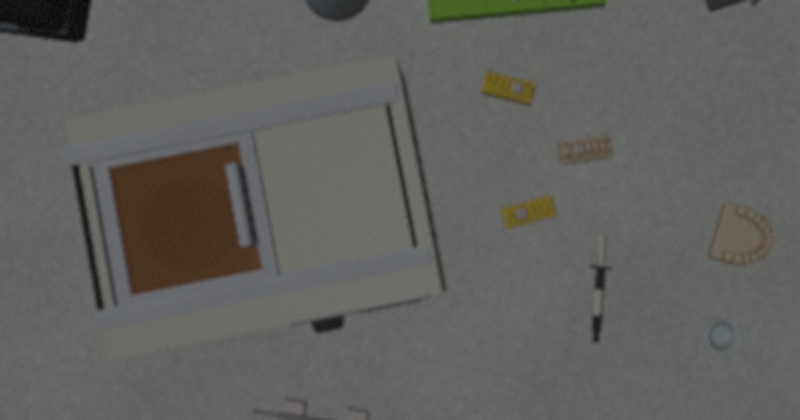

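View pics/scenec.png

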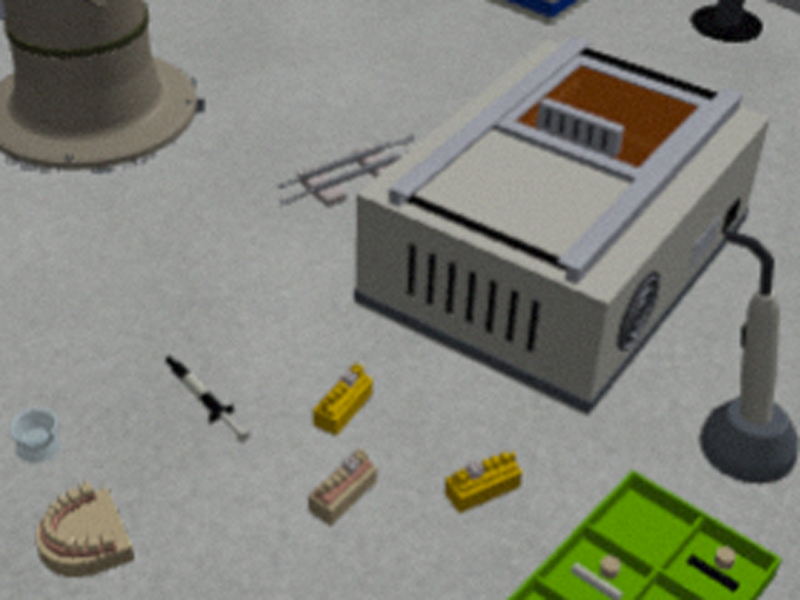

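The top crop shows the unit on the left, with the window nearly shut and its grip at px ~(160,202). There are three short models: yellow at px (294,143), yellow at px (304,206), and cream/pink with a white crown at px (332,175). I choose the cream one. The arch at px (410,217), dish at (400,267) and syringe at (340,245) stay where they are.

```bash
cat > est.py <<'E'
from h import *
from scipy.optimize import least_squares
c=capture("top"); T=Tw(c)
sc=capture("scene"); Ts=Tw(sc)
U=np.array([[.12,.165,.135],[.12,-.165,.135],[-.12,-.165,.135],[-.12,.165,.135]])
pt=np.array([[66,118],[397,57],[440,290],[105,357]])/2+[40,100]
Us=np.array([[-.12,-.165,.135],[.12,-.165,.135],[.12,.165,.135]])
ps=np.array([[358,197],[605,300],[768,125]])/(800/280)+[150,110]
def w(p,X):
    X=np.array(X,float); cs,sn=np.cos(p[2]),np.sin(p[2])
    return np.c_[p[0]+cs*X[:,0]-sn*X[:,1],p[1]+sn*X[:,0]+cs*X[:,1],X[:,2]]
f=lambda p:np.r_[(w2px(c,T,w(p,U))-pt).ravel(),(w2px(sc,Ts,w(p,Us))-ps).ravel()]
r=least_squares(f,[.55,.25,.1],loss="soft_l1"); p=r.x
print("unit",p.round(4),f(p).round(1).tolist())
g=px2w(c,T,[(40+233/2,100+162/2),(40+245/2,100+248/2)],.175)
inv=lambda P:(np.array([[np.cos(p[2]),np.sin(p[2])],[-np.sin(p[2]),np.cos(p[2])]])@(P[:,:2]-p[:2]).T).T
print("grip top in unit",inv(g).round(4).tolist())
fr=px2w(c,T,[(40+106/2,100+234/2),(40+267/2,100+202/2)],.145); print("frame edges",inv(fr).round(4).tolist())
print("platform",w(p,[[0,.08,.081]]).round(4))
for n,cc,TT in [("top",c,T),("scene",sc,Ts)]:
    for m in regions_of("model_mid",cc):
        k=m["mask"].astype(np.uint8); b=m["bbox"]
        v=cc["img"][m["mask"]].mean(0).round(); ys,xs=np.nonzero(k)
        (cx,cy),(a,bb),ang=cv2.minAreaRect(np.c_[xs,ys].astype(np.float32))
        q=px2w(cc,TT,cv2.boxPoints(((cx,cy),(a,bb),ang)),.017)
        e=[q[1]-q[0],q[2]-q[1]]; e=max(e,key=np.linalg.norm)
        print(n,round(m["p"],2),np.round(b),v,q.mean(0).round(4),np.degrees(np.arctan2(e[1],e[0])).round(1),np.linalg.norm(q[1]-q[0]).round(3),np.linalg.norm(q[2]-q[1]).round(3))
z=c["img"][150:220,280:360]; cv2.imwrite("pics/crop1.png",cv2.resize(z,None,fx=7,fy=7,interpolation=cv2.INTER_CUBIC))
E
python3 est.py
```

```text
unit [0.5444 0.1645 0.1725] [-0.7, -1.1, -0.2, -1.3, 0.8, 1.7, 0.3, 0.6, -1.1, -1.7, 0.1, 1.3, 0.9, -2.5]
grip top in unit [[0.0386, 0.0024], [-0.0428, 0.0054]]
frame edges [[-0.0027, 0.141], [-0.0012, -0.0159]]
platform [[0.5307 0.2433 0.081 ]]
top 0.86 [318. 169.  30.  12.] [77. 86. 94.] [ 0.609  -0.1767  0.017 ] -82.7 0.059 0.026
top 0.86 [284. 135.  27.  18.] [48. 90. 99.] [ 0.6807 -0.0912  0.017 ] -105.0 0.029 0.059
top 0.67 [296. 199.  19.  13.] [ 48.  91. 102.] [ 0.5401 -0.1132  0.017 ] -72.5 0.056 0.026
scene 0.91 [305. 269.  27.  20.] [ 15.  99. 119.] [ 0.6831 -0.0971  0.017 ] 78.7 0.068 0.037
scene 0.84 [257. 268.  26.  29.] [ 87. 104. 119.] [ 0.6133 -0.1817  0.017 ] 99.7 0.072 0.034
scene 0.69 [260. 238.  21.  26.] [ 22. 111. 133.] [ 0.5441 -0.1156  0.017 ] 105.7 0.079 0.036
```

View pics/crop1.png

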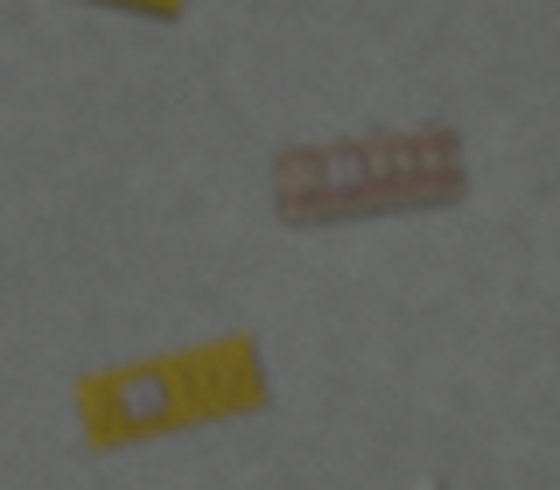

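The crop shows the cream model with its pink gum and white crown towards image left (world +y), and a yellow look-alike below left, so the choice holds. The window is about 16 mm ajar. Next I fly over the model for a wrist look.

```bash
cat > go.py <<'E'
# usage: go.py x y z yaw_of_tool_y_deg  -> translation (mm) and rotation (deg) in tool axes, from measured pose
import sys
from h import *
x,y,z,a=map(float,sys.argv[1:5]); s=observe(); Rt=R.from_quat(s["tcp_rot"])
t=Rt.inv().apply(np.array([x,y,z])-s["eef_pos"])*1000
a=np.radians(a); ty=np.array([np.cos(a),np.sin(a),0]); tz=np.array([0,0,-1]); tx=np.cross(ty,tz)
r=[]
for k in (1,-1):
    r.append((Rt.inv()*R.from_matrix(np.c_[k*tx,k*ty,tz])).as_rotvec(degrees=True))
print("t",t.round(1),"rot",min(r,key=np.linalg.norm).round(2),"alt",max(r,key=np.linalg.norm).round(1),"q7",round(s["joint_positions"][6],2),"t",round(s["time"],1),"F",np.round(s["force"],1),"gap",s["finger_gap"])
E
python3 go.py .6 -.25 .30 -80; python3 go.py .57 -.177 .30 -80; python3 go.py .54 .12 .30 -80
```

```text
t [ 524.6 -341.2  -46.8] rot [0.   0.   3.57] alt [  -0.     0.  -176.4] q7 -0.08 t 1.1 F [ 0.2  0.2 -0.7] gap 0.9985125731357843
t [ 512.6 -419.2  -46.8] rot [0.   0.   3.57] alt [  -0.     0.  -176.4] q7 -0.08 t 1.1 F [ 0.2  0.2 -0.7] gap 0.9985125731357843
t [ 553.1 -715.   -46.8] rot [0.   0.   3.57] alt [  -0.     0.  -176.4] q7 -0.08 t 1.1 F [ 0.2  0.2 -0.7] gap 0.9985125731357843
```

```bash
python3 -m crank '[{"translation":[50,-34,-10],"rotation":[0,0,0],"claw":0},{"translation":[100,-68,-20],"rotation":[0,0,1],"claw":0},{"translation":[512,-419,-47],"rotation":[0,0,3.6],"claw":0},{"translation":[512,-419,-47],"rotation":[0,0,3.6],"claw":0},{"translation":[512,-419,-47],"rotation":[0,0,3.6],"claw":0},{"translation":[512,-419,-47],"rotation":[0,0,3.6],"claw":0},{"translation":[512,-419,-47],"rotation":[0,0,3.6],"claw":0},{"translation":[512,-419,-47],"rotation":[0,0,3.6],"claw":0},{"translation":[512,-419,-47],"rotation":[0,0,3.6],"claw":0},{"translation":[512,-419,-47],"rotation":[0,0,3.6],"claw":0}]' && python3 go.py .57 -.177 .30 -80
```

```text
time: 2.1
eef_pos: [0.4735, -0.3079, 0.2918]
tcp_rot: [0.996, 0.087, 0.0, 0.0]
force: [0.6, 0.2, 0.1]
finger_gap: 0.999
grip_force: 0.0
t [ 117.7 -112.2   -8.2] rot [ 0.03 -0.03 -0.04] alt [ -0.  -0. 180.] q7 -0.94 t 2.1 F [0.6 0.2 0.1] gap 0.9993995524837356
```

```bash
python3 -m crank '[{"translation":[100,-100,-8],"rotation":[0,0,0],"claw":0},{"translation":[118,-112,-8],"rotation":[0,0,0],"claw":0},{"translation":[118,-112,-8],"rotation":[0,0,0],"claw":0},{"translation":[118,-112,-8],"rotation":[0,0,0],"claw":0},{"translation":[118,-112,-8],"rotation":[0,0,0],"claw":0},{"translation":[118,-112,-8],"rotation":[0,0,0],"claw":0}]' >/dev/null; cat > wm.py <<'E'
from h import *
s=observe(); c=capture("wrist"); T=Tw(c,s); print(s["eef_pos"],T[:3,3].round(3))
for m in regions_of("model_mid",c):
    ys,xs=np.nonzero(m["mask"]); rc=cv2.minAreaRect(np.c_[xs,ys].astype(np.float32))
    q=px2w(c,T,cv2.boxPoints(rc),.017); e=max([q[1]-q[0],q[2]-q[1]],key=np.linalg.norm)
    print(round(m["p"],2),np.round(m["bbox"]),c["img"][m["mask"]].mean(0).round(),q.mean(0).round(4),np.degrees(np.arctan2(e[1],e[0])).round(1),np.linalg.norm(q[1]-q[0]).round(3),np.linalg.norm(q[2]-q[1]).round(3))
for m in recognise("crown",c): print("crown",m["p"],np.round(m["bbox"]),px2w(c,T,[m["bbox"][0]+m["bbox"][2]/2,m["bbox"][1]+m["bbox"][3]/2],.032).round(4))
cv2.imwrite("pics/w1.png",c["img"]); np.save("w1T",T)
E
python3 wm.py
```

```text
[ 0.56857775 -0.17994324  0.29914904] [ 0.636 -0.168  0.419]
0.79 [196.  49.  57.  43.] [ 52. 109. 123.] [ 0.6784 -0.0932  0.017 ] -105.5 0.025 0.062
0.72 [200. 179.  49.  21.] [ 52. 107. 122.] [ 0.5391 -0.1139  0.017 ] -76.0 0.059 0.027
0.59 [260. 132.  47.  25.] [ 93. 107. 119.] [ 0.6076 -0.1781  0.017 ] -82.3 0.025 0.058
crown 0.5 [212. 188.   8.   7.] [[ 0.537  -0.1055  0.032 ]]
crown 0.49 [270. 140.   9.   9.] [[ 0.6065 -0.1689  0.032 ]]
```

View pics/w1.png

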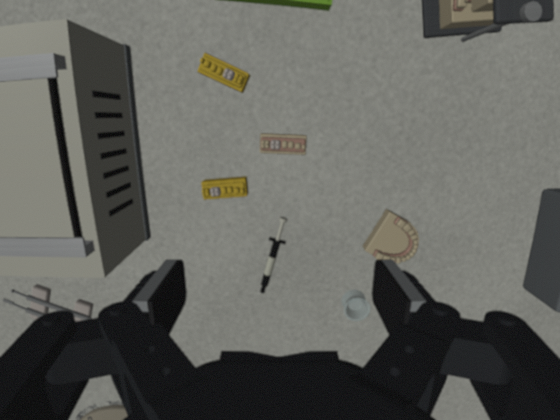

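The wrist view shows the cream model at px (284,144), the yellow ones at (224,73) and (225,189), and the unit at left. All of this agrees with the top view, so I go over the grip.

```bash
python3 go.py .50 .15 .33 -80.1
```

```text
t [ -11.  -337.6  -30.9] rot [ 0.03  0.04 -0.11] alt [ 1.000e-01 -1.000e-01  1.799e+02] q7 -1.22 t 2.9 F [-0.1 -0.8  0.1] gap 0.9969538290445424
```

```bash
python3 -m crank '[{"translation":[-11,-338,-31],"rotation":[0,0,0],"claw":0},{"translation":[-11,-338,-31],"rotation":[0,0,0],"claw":0},{"translation":[-11,-338,-31],"rotation":[0,0,0],"claw":0},{"translation":[-11,-338,-31],"rotation":[0,0,0],"claw":0},{"translation":[-11,-338,-31],"rotation":[0,0,0],"claw":0},{"translation":[-11,-338,-31],"rotation":[0,0,0],"claw":0},{"translation":[-11,-338,-31],"rotation":[0,0,0],"claw":0},{"translation":[-11,-338,-31],"rotation":[0,0,0],"claw":0},{"translation":[-11,-338,-31],"rotation":[0,0,0],"claw":0},{"translation":[-11,-338,-31],"rotation":[0,0,0],"claw":0}]' >/dev/null; cat > wu.py <<'E'
from h import *
s=observe(); c=capture("wrist"); T=Tw(c,s); print(s["eef_pos"],T[:3,3].round(3))
p=[.5444,.1645,.1725]
i=c["img"].copy()
def w(X):
    X=np.array(X,float); cs,sn=np.cos(p[2]),np.sin(p[2])
    return np.c_[p[0]+cs*X[:,0]-sn*X[:,1],p[1]+sn*X[:,0]+cs*X[:,1],X[:,2]]
for X,col in [([[.12,.165,.135],[.12,-.165,.135],[-.12,-.165,.135],[-.12,.165,.135]],(0,255,0)),([[.04,.010,.175],[.04,-.002,.175],[-.04,-.002,.175],[-.04,.010,.175]],(255,0,0)),([[.071,.165,.151],[.071,-.165,.151],[-.071,-.165,.151],[-.071,.165,.151]],(0,0,255))]:
    cv2.polylines(i,[w2px(c,T,w(X)).round().astype(np.int32)],True,col,1)
cv2.imwrite("pics/w2.png",i); np.save("w2T",T)
E
python3 wu.py
```

```text
[0.50030423 0.15001998 0.330198  ] [0.567 0.162 0.451]
```

View pics/w2.png

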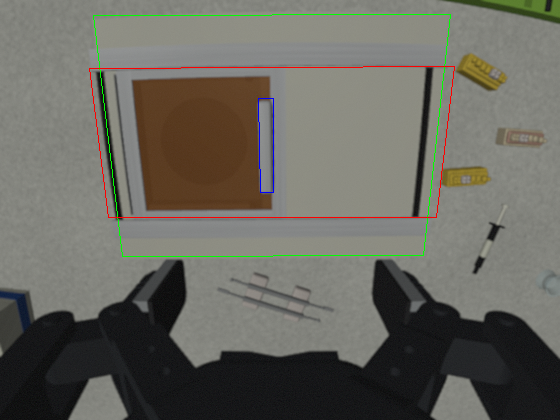

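The overlay fits: unit outline is right, the grip top is at px (266,145), and the platform shows through the amber at about (205,138). Now I descend on the grip.

```bash
python3 - <<'E'
from h import *
c=capture("wrist"); print(px2w(c,np.load("w2T.npy"),[[205,138]],.081).round(4))
E
python3 go.py .5437 .1684 .173 -80.1
```

```text
[[0.5334 0.241  0.081 ]]
t [ 45.8 -10.7 157.2] rot [ 0.03  0.02 -0.11] alt [ 0.000e+00 -1.000e-01  1.799e+02] q7 -1.87 t 4.0 F [ 0.5 -0.   0.4] gap 0.9990137286941663
```

```bash
python3 -m crank '[{"translation":[46,-11,20],"rotation":[0,0,0],"claw":0},{"translation":[46,-11,60],"rotation":[0,0,0],"claw":0},{"translation":[46,-11,100],"rotation":[0,0,0],"claw":0},{"translation":[46,-11,125],"rotation":[0,0,0],"claw":0},{"translation":[46,-11,145],"rotation":[0,0,0],"claw":0},{"translation":[46,-11,157],"rotation":[0,0,0],"claw":0},{"translation":[46,-11,157],"rotation":[0,0,0],"claw":0},{"translation":[46,-11,157],"rotation":[0,0,0],"claw":120},{"translation":[46,-11,157],"rotation":[0,0,0],"claw":180},{"translation":[46,-11,157],"rotation":[0,0,0],"claw":200}]' 30; python3 -m crank '[{"translation":[0,0,0],"rotation":[0,0,0],"claw":255},{"translation":[0,0,0],"rotation":[0,0,0],"claw":255},{"translation":[0,0,0],"rotation":[0,0,0],"claw":255},{"translation":[0,0,0],"rotation":[0,0,0],"claw":255},{"translation":[0,0,0],"rotation":[0,0,0],"claw":255}]'
```

```text
time: 4.95
eef_pos: [0.5439, 0.171, 0.1744]
tcp_rot: [0.996, 0.087, 0.001, -0.0]
force: [0.1, -0.1, -0.4]
finger_gap: 0.516
grip_force: 0.0
time: 5.45
eef_pos: [0.5436, 0.1708, 0.1739]
tcp_rot: [0.996, 0.087, 0.0, 0.0]
force: [-0.9, -1.6, 6.1]
finger_gap: 0.129
grip_force: 31.6
```

```bash
python3 -m crank '[{"translation":[0,6,0],"rotation":[0,0,0],"claw":255},{"translation":[0,18,0],"rotation":[0,0,0],"claw":255},{"translation":[0,34,0],"rotation":[0,0,0],"claw":255},{"translation":[0,50,0],"rotation":[0,0,0],"claw":255},{"translation":[0,66,0],"rotation":[0,0,0],"claw":255},{"translation":[0,82,0],"rotation":[0,0,0],"claw":255},{"translation":[0,98,0],"rotation":[0,0,0],"claw":255},{"translation":[0,110,0],"rotation":[0,0,0],"claw":255},{"translation":[0,118,0],"rotation":[0,0,0],"claw":255},{"translation":[0,122,0],"rotation":[0,0,0],"claw":255}]'; python3 -m crank '[{"translation":[0,0,0],"rotation":[0,0,0],"claw":255},{"translation":[0,3,0],"rotation":[0,0,0],"claw":255},{"translation":[0,4,0],"rotation":[0,0,0],"claw":255},{"translation":[0,4,0],"rotation":[0,0,0],"claw":255}]'
```

```text
time: 6.45
eef_pos: [0.5656, 0.0501, 0.1739]
tcp_rot: [0.996, 0.087, 0.001, -0.0]
force: [1.2, 2.6, 4.8]
finger_gap: 0.131
grip_force: 31.5
time: 6.85
eef_pos: [0.5662, 0.0468, 0.1739]
tcp_rot: [0.996, 0.087, 0.001, -0.0]
force: [2.1, 1.8, 5.0]
finger_gap: 0.13
grip_force: 31.5
```

```bash
python3 -m crank '[{"translation":[0,1,0],"rotation":[0,0,0],"claw":255},{"translation":[0,2,0],"rotation":[0,0,0],"claw":255},{"translation":[0,3,0],"rotation":[0,0,0],"claw":255},{"translation":[0,3,0],"rotation":[0,0,0],"claw":255}]'
```

```text
time: 7.25
eef_pos: [0.5667, 0.0441, 0.1739]
tcp_rot: [0.996, 0.087, 0.001, -0.0]
force: [1.8, 1.9, 5.1]
finger_gap: 0.132
grip_force: 31.5
```

```bash
python3 -m crank '[{"translation":[0,1,0],"rotation":[0,0,0],"claw":255},{"translation":[0,2,0],"rotation":[0,0,0],"claw":255},{"translation":[0,3,0],"rotation":[0,0,0],"claw":255},{"translation":[0,4,0],"rotation":[0,0,0],"claw":255}]'
```

```text
time: 7.65
eef_pos: [0.5671, 0.0418, 0.1739]
tcp_rot: [0.996, 0.088, 0.001, -0.001]
force: [0.0, 8.8, 5.9]
finger_gap: 0.133
grip_force: 31.5
```

```bash
python3 -m crank '[{"translation":[0,-3,0],"rotation":[0,0,0],"claw":100},{"translation":[0,-3,0],"rotation":[0,0,0],"claw":0},{"translation":[0,-3,0],"rotation":[0,0,0],"claw":0},{"translation":[0,-3,0],"rotation":[0,0,0],"claw":0},{"translation":[0,-3,-30],"rotation":[0,0,0],"claw":0},{"translation":[0,-3,-70],"rotation":[0,0,0],"claw":0},{"translation":[0,-3,-110],"rotation":[0,0,0],"claw":0},{"translation":[0,-3,-110],"rotation":[0,0,0],"claw":0}]'; python3 go.py .6076 -.178 .15 7.7
```

```text
time: 8.45
eef_pos: [0.5681, 0.043, 0.2883]
tcp_rot: [0.996, 0.087, 0.004, -0.0]
force: [1.4, -1.0, -0.1]
finger_gap: 1.004
grip_force: 0.0
t [ -0.3 224.4 138.4] rot [  0.38  -0.35 -87.77] alt [-0.4 -0.4 92.2] q7 -1.67 t 8.4 F [ 1.4 -1.  -0.1] gap 1.0035406782454395
```

```bash
python3 -m crank '[{"translation":[0,30,0],"rotation":[0,0,-8],"claw":0},{"translation":[0,60,0],"rotation":[0,0,-16],"claw":0},{"translation":[0,90,0],"rotation":[0,0,-24],"claw":0},{"translation":[0,120,0],"rotation":[0,0,-32],"claw":0},{"translation":[0,150,0],"rotation":[0,0,-40],"claw":0},{"translation":[0,180,0],"rotation":[0,0,-48],"claw":60},{"translation":[0,210,30],"rotation":[0,0,-56],"claw":110},{"translation":[0,224,60],"rotation":[0,0,-64],"claw":110},{"translation":[0,224,90],"rotation":[0,0,-72],"claw":110},{"translation":[0,224,110],"rotation":[0.2,-0.2,-80],"claw":110}]'; python3 go.py .6076 -.178 .15 7.7
```

```text
time: 9.45
eef_pos: [0.6033, -0.1788, 0.1705]
tcp_rot: [0.706, 0.708, -0.002, -0.003]
force: [0.8, -0.2, -0.3]
finger_gap: 0.568
grip_force: 0.0
t [ 0.7  4.5 20.4] rot [-0.42 -0.05 -7.5 ] alt [-1.000e-01  6.000e-01  1.725e+02] q7 -0.18 t 9.4 F [ 0.8 -0.2 -0.3] gap 0.5684250309139969
```

```bash
python3 -m crank '[{"translation":[1,4,20],"rotation":[-0.4,0,-7.5],"claw":110},{"translation":[1,4,20],"rotation":[-0.4,0,-7.5],"claw":110},{"translation":[1,4,20],"rotation":[-0.4,0,-7.5],"claw":110},{"translation":[1,4,20],"rotation":[-0.4,0,-7.5],"claw":110}]' >/dev/null; sed -i 's/w1/w3/g' wm.py; python3 wm.py;  python3 go.py .6076 -.178 .025 7.7
```

```text
[ 0.60895186 -0.17680763  0.1542713 ] [ 0.599 -0.109  0.275]
0.78 [266. 168.  24.  76.] [ 93. 107. 119.] [ 0.6074 -0.1787  0.017 ] -82.1 0.023 0.063
0.68 [349.  69.  60.  83.] [ 48. 104. 118.] [ 0.6775 -0.0928  0.017 ] 75.1 0.059 0.028
0.67 [179.  76.  45.  80.] [ 50. 108. 123.] [ 0.5392 -0.1133  0.017 ] -75.0 0.027 0.059
crown 0.62 [373. 114.  18.  21.] [[ 0.6767 -0.1021  0.032 ]]
crown 0.62 [187.  96.  20.  14.] [[ 0.5388 -0.1042  0.032 ]]
t [ -0.9  -2.  129.4] rot [ 0.22  0.07 -0.31] alt [ 1.000e-01 -3.000e-01  1.797e+02] q7 -0.1 t 10.0 F [-0.4 -0.3 -0.8] gap 0.5689179555099586
```

View pics/w3.png

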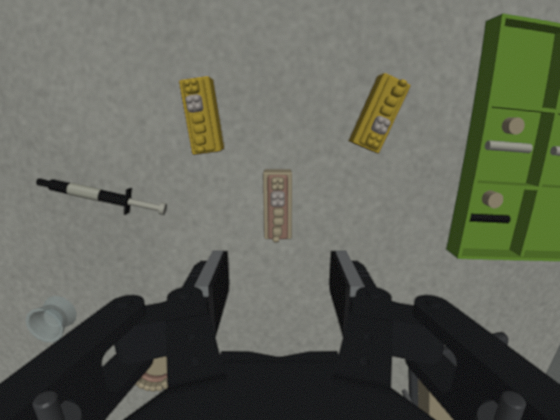

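The cream model is at px (278,205), between the fingers and aligned. I descend with the fingers partly closed and watch the force.

```bash
python3 -m crank '[{"translation":[-0.5,-1.5,40],"rotation":[0.2,0,-0.3],"claw":150},{"translation":[-0.5,-1.5,70],"rotation":[0.2,0,-0.3],"claw":150},{"translation":[-0.5,-1.5,90],"rotation":[0.2,0,-0.3],"claw":150},{"translation":[-0.5,-1.5,105],"rotation":[0.2,0,-0.3],"claw":150},{"translation":[-0.5,-1.5,115],"rotation":[0.2,0,-0.3],"claw":150},{"translation":[-0.5,-1.5,122],"rotation":[0.2,0,-0.3],"claw":150},{"translation":[-0.5,-1.5,126],"rotation":[0.2,0,-0.3],"claw":150},{"translation":[-0.5,-1.5,126],"rotation":[0.2,0,-0.3],"claw":150}]'; python3 go.py .6075 -.1785 .026 7.8
```

```text
time: 10.8
eef_pos: [0.6076, -0.1774, 0.0274]
tcp_rot: [0.658, 0.753, -0.0, -0.0]
force: [-0.1, -0.0, -0.0]
finger_gap: 0.408
grip_force: 0.0
t [-1.  -0.3  1.4] rot [-0.05  0.02 -0.04] alt [0.0e+00 1.0e-01 1.8e+02] q7 -0.2 t 10.8 F [-0.1 -0.  -0. ] gap 0.4083957086654928
```

```bash
python3 -m crank '[{"translation":[-1,0,1.5],"rotation":[0,0,0],"claw":150},{"translation":[-1,0,1.5],"rotation":[0,0,0],"claw":170},{"translation":[-1,0,1.5],"rotation":[0,0,0],"claw":190},{"translation":[-1,0,1.5],"rotation":[0,0,0],"claw":255},{"translation":[-1,0,1.5],"rotation":[0,0,0],"claw":255},{"translation":[-1,0,1.5],"rotation":[0,0,0],"claw":255},{"translation":[-1,0,1.5],"rotation":[0,0,0],"claw":255}]' 25; python3 - <<'E'
from h import *
s=observe(); c=capture("wrist"); cv2.imwrite("pics/w4.png",c["img"][120:,100:460])
E
```

```text
time: 11.5
eef_pos: [0.6079, -0.1786, 0.0263]
tcp_rot: [0.658, 0.753, -0.0, 0.0]
force: [-0.5, -1.1, 5.6]
finger_gap: 0.277
grip_force: 25.8
```

View pics/w4.png

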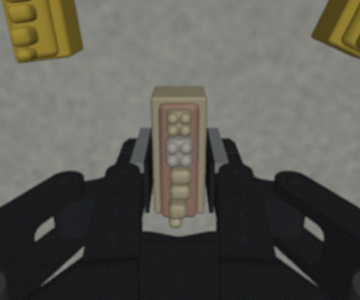

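The model is gripped by its stone base (gap about 23.5 mm), and the crown sits clear above the pads. Now I lift it.

```bash
python3 -m crank '[{"translation":[0,0,-10],"rotation":[0,0,0],"claw":255},{"translation":[0,0,-40],"rotation":[0,0,0],"claw":255},{"translation":[0,0,-80],"rotation":[0,0,0],"claw":255},{"translation":[0,0,-120],"rotation":[0,0,0],"claw":255},{"translation":[0,0,-160],"rotation":[0,0,0],"claw":255},{"translation":[0,0,-200],"rotation":[0,0,0],"claw":255},{"translation":[0,0,-235],"rotation":[0,0,0],"claw":255},{"translation":[0,0,-250],"rotation":[0,0,0],"claw":255},{"translation":[0,0,-250],"rotation":[0,0,0],"claw":255}]'; python3 go.py .531 .243 .275 9.9
```

```text
time: 12.45
eef_pos: [0.6085, -0.1783, 0.278]
tcp_rot: [0.658, 0.753, 0.0, 0.001]
force: [-0.5, -0.3, -1.2]
finger_gap: 0.271
grip_force: 25.0
t [427.9 -19.9   2.2] rot [ 0.12  0.1  -2.14] alt [  0.2  -0.2 177.9] q7 0.01 t 12.4 F [-0.5 -0.3 -1.2] gap 0.27137411860214783
```

```bash
python3 -m crank '[{"translation":[20,0,0],"rotation":[0,0,0],"claw":255},{"translation":[60,0,0],"rotation":[0,0,0],"claw":255},{"translation":[105,-5,0],"rotation":[0,0,0],"claw":255},{"translation":[150,-7,0],"rotation":[0,0,0],"claw":255},{"translation":[195,-10,0],"rotation":[0,0,-1],"claw":255},{"translation":[240,-12,0],"rotation":[0,0,-1],"claw":255},{"translation":[285,-14,0],"rotation":[0,0,-2],"claw":255},{"translation":[330,-16,0],"rotation":[0,0,-2],"claw":255},{"translation":[375,-18,0],"rotation":[0,0,-2],"claw":255},{"translation":[410,-20,0],"rotation":[0,0,-2.1],"claw":255}]'>/dev/null; python3 -m crank '[{"translation":[10,0,0],"rotation":[0,0,0],"claw":255},{"translation":[17,0,0],"rotation":[0,0,0],"claw":255},{"translation":[17,0,0],"rotation":[0,0,0],"claw":255},{"translation":[17,0,0],"rotation":[0,0,0],"claw":255},{"translation":[17,0,0],"rotation":[0,0,0],"claw":255}]'; python3 go.py .531 .243 .108 9.9;  python3 - <<'E'
from h import *
s=observe(); c=capture("wrist"); T=Tw(c,s); i=c["img"].copy(); p=[.531,.243,.1725]
th=np.linspace(0,6.28,40); 
C=np.c_[p[0]+.05*np.cos(th),p[1]+.05*np.sin(th),th*0+.081]
cv2.polylines(i,[w2px(c,T,C).round().astype(np.int32)],True,(0,0,255),1)
cs,sn=np.cos(p[2]),np.sin(p[2])
q=np.array([[.07,.07],[.07,-.07],[-.07,-.07],[-.07,.07]])@np.array([[cs,sn],[-sn,cs]])+p[:2]
cv2.polylines(i,[w2px(c,T,np.c_[q,[.135]*4]).round().astype(np.int32)],True,(0,255,0),1)
cv2.imwrite("pics/w5.png",i)
E
```

```text
time: 13.95
eef_pos: [0.5302, 0.2403, 0.2753]
tcp_rot: [0.645, 0.765, -0.001, -0.0]
force: [0.3, -0.6, -1.2]
finger_gap: 0.276
grip_force: 25.0
t [  2.7   1.5 167.3] rot [-0.09  0.06 -0.16] alt [1.000e-01 1.000e-01 1.798e+02] q7 -0.7 t 13.9 F [ 0.3 -0.6 -1.2] gap 0.27624774188307094
```

View pics/w5.png

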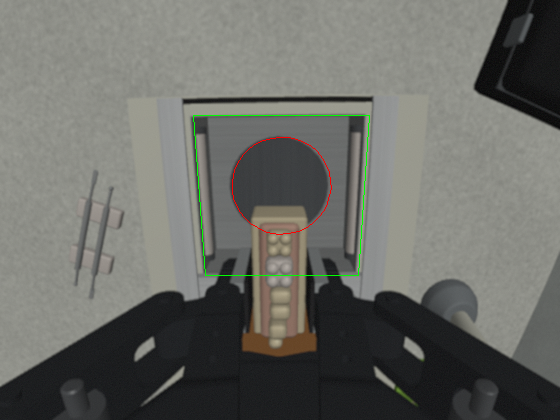

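The red circle lies on the dark platform disc (px 281,186) and the chamber outline fits, so I lower the model.

```bash
python3 -m crank '[{"translation":[2.5,1.5,20],"rotation":[0,0,0],"claw":255},{"translation":[2.5,1.5,50],"rotation":[0,0,0],"claw":255},{"translation":[2.5,1.5,80],"rotation":[0,0,0],"claw":255},{"translation":[2.5,1.5,105],"rotation":[0,0,0],"claw":255},{"translation":[2.5,1.5,125],"rotation":[0,0,0],"claw":255},{"translation":[2.5,1.5,140],"rotation":[0,0,0],"claw":255},{"translation":[2.5,1.5,150],"rotation":[0,0,0],"claw":255},{"translation":[2.5,1.5,157],"rotation":[0,0,0],"claw":255},{"translation":[2.5,1.5,162],"rotation":[0,0,0],"claw":255},{"translation":[2.5,1.5,164],"rotation":[0,0,0],"claw":255}]'; python3 -m crank '[{"translation":[0,0,1],"rotation":[0,0,0],"claw":255},{"translation":[0,0,2],"rotation":[0,0,0],"claw":255},{"translation":[0,0,2],"rotation":[0,0,0],"claw":255},{"translation":[0,0,2],"rotation":[0,0,0],"claw":255}]'
```

```text
time: 15.0
eef_pos: [0.5308, 0.2447, 0.1117]
tcp_rot: [0.644, 0.765, -0.0, -0.0]
force: [-0.1, -0.6, -0.8]
finger_gap: 0.275
grip_force: 25.0
time: 15.4
eef_pos: [0.5307, 0.2447, 0.11]
tcp_rot: [0.644, 0.765, -0.0, -0.0]
force: [0.2, -1.9, -1.1]
finger_gap: 0.276
grip_force: 25.0
```

```bash
python3 -m crank '[{"translation":[0,0,0.7],"rotation":[0,0,0],"claw":255},{"translation":[0,0,1.4],"rotation":[0,0,0],"claw":255},{"translation":[0,0,2],"rotation":[0,0,0],"claw":255},{"translation":[0,0,2],"rotation":[0,0,0],"claw":255},{"translation":[0,0,2],"rotation":[0,0,0],"claw":255}]'
```

```text
time: 15.9
eef_pos: [0.5306, 0.2446, 0.1077]
tcp_rot: [0.644, 0.765, -0.001, -0.0]
force: [-0.2, -0.1, -0.4]
finger_gap: 0.276
grip_force: 25.0
```

```bash
python3 -m crank '[{"translation":[0,0,0.5],"rotation":[0,0,0],"claw":255},{"translation":[0,0,1],"rotation":[0,0,0],"claw":255},{"translation":[0,0,1.5],"rotation":[0,0,0],"claw":255},{"translation":[0,0,1.5],"rotation":[0,0,0],"claw":255}]'
```

```text
time: 16.3
eef_pos: [0.5306, 0.2447, 0.1073]
tcp_rot: [0.644, 0.765, -0.0, 0.0]
force: [-3.0, -2.3, 11.6]
finger_gap: 0.271
grip_force: 26.6
```

Contact came at 0.1073 m, as predicted. I release and rise.

```bash
python3 -m crank '[{"translation":[0,0,0],"rotation":[0,0,0],"claw":175},{"translation":[0,0,0],"rotation":[0,0,0],"claw":150},{"translation":[0,0,0],"rotation":[0,0,0],"claw":130},{"translation":[0,0,0],"rotation":[0,0,0],"claw":130},{"translation":[0,0,-10],"rotation":[0,0,0],"claw":130},{"translation":[0,0,-40],"rotation":[0,0,0],"claw":130},{"translation":[0,0,-80],"rotation":[0,0,0],"claw":130},{"translation":[0,0,-120],"rotation":[0,0,0],"claw":130},{"translation":[0,0,-160],"rotation":[0,0,0],"claw":130},{"translation":[0,0,-172],"rotation":[0,0,0],"claw":60}]'; python3 - <<'E'
from h import *
c=capture("scene"); T=Tw(c); cv2.imwrite("pics/s2.png",cv2.resize(c["img"][100:250,260:460],(800,600),interpolation=cv2.INTER_CUBIC))
c=capture("top"); T=Tw(c)
for m in regions_of("model_mid",c):
    ys,xs=np.nonzero(m["mask"]); print(m["p"],m["bbox"],px2w(c,T,[[xs.mean(),ys.mean()]],.1).round(4))
E
python3 go.py .5671 .0425 .29 -80.1
```

```text
time: 17.3
eef_pos: [0.5317, 0.2458, 0.283]
tcp_rot: [0.644, 0.765, 0.002, 0.001]
force: [0.9, 0.7, -0.1]
finger_gap: 0.645
grip_force: 0.0
0.84 [282.8, 134.6, 27.8, 19.3] [[ 0.6641 -0.0886  0.1   ]]
0.81 [115.4, 204.3, 33.7, 16.4] [[0.5316 0.2427 0.1   ]]
0.67 [292.3, 198.0, 23.3, 18.2] [[ 0.5357 -0.1069  0.1   ]]
t [-205.2    1.2  -11.2] rot [2.000e-02 0.000e+00 8.995e+01] alt [ -0.    0.  -90.1] q7 -0.7 t 17.4 F [-0.1 -0.1 -0.3] gap 0.7616858736245538
```

View pics/s2.png

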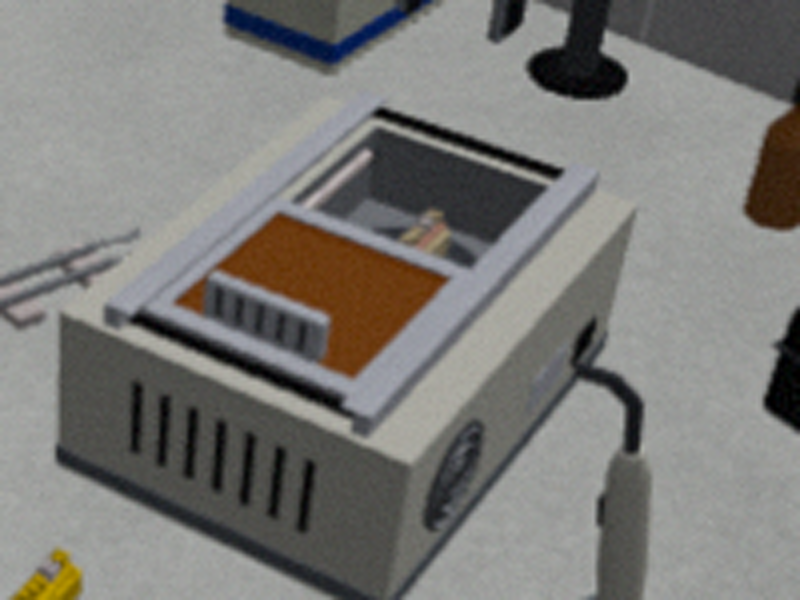

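The model stands upright on the platform, with the open window and its grip at crop (265,310). I return to the grip.

```bash
python3 -m crank '[{"translation":[-20,0,-11],"rotation":[0,0,8.5],"claw":0},{"translation":[-45,0,-11],"rotation":[0,0,17],"claw":0},{"translation":[-70,0,-11],"rotation":[0,0,25.5],"claw":0},{"translation":[-95,0,-11],"rotation":[0,0,34],"claw":0},{"translation":[-120,0,-11],"rotation":[0,0,42.5],"claw":0},{"translation":[-145,0,-11],"rotation":[0,0,51],"claw":0},{"translation":[-170,1,-11],"rotation":[0,0,59.5],"claw":0},{"translation":[-195,1,-11],"rotation":[0,0,68],"claw":0},{"translation":[-205,1,-11],"rotation":[0,0,76.5],"claw":0},{"translation":[-205,1,-11],"rotation":[0,0,85],"claw":0}]' >/dev/null;  python3 -m crank '[{"translation":[0,0,0],"rotation":[0,0,5],"claw":0},{"translation":[0,0,0],"rotation":[0,0,5],"claw":0},{"translation":[0,0,0],"rotation":[0,0,5],"claw":0}]'; python3 go.py .567 .043 .175 -80.1
```

```text
time: 18.75
eef_pos: [0.5663, 0.043, 0.2879]
tcp_rot: [0.996, 0.088, -0.002, 0.0]
force: [0.5, 0.4, 0.3]
finger_gap: 0.999
grip_force: 0.0
t [1.100e+00 1.000e-01 1.129e+02] rot [0.02 0.2  0.15] alt [  -0.3    0.  -179.8] q7 -1.68 t 18.8 F [0.5 0.4 0.3] gap 0.9990682668904081
```

```bash
python3 -m crank '[{"translation":[1,0,30],"rotation":[0,0.2,0],"claw":0},{"translation":[1,0,65],"rotation":[0,0.2,0],"claw":0},{"translation":[1,0,90],"rotation":[0,0.2,0],"claw":0},{"translation":[1,0,105],"rotation":[0,0.2,0],"claw":0},{"translation":[1,0,113],"rotation":[0,0.2,0],"claw":0},{"translation":[1,0,113],"rotation":[0,0.2,0],"claw":150},{"translation":[1,0,113],"rotation":[0,0.2,0],"claw":200},{"translation":[1,0,113],"rotation":[0,0.2,0],"claw":255},{"translation":[1,0,113],"rotation":[0,0.2,0],"claw":255},{"translation":[1,0,113],"rotation":[0,0.2,0],"claw":255}]' 30; python3 -m crank '[{"translation":[0,0,0],"rotation":[0,0,0],"claw":255},{"translation":[0,0,0],"rotation":[0,0,0],"claw":255},{"translation":[0,-4,0],"rotation":[0,0,0],"claw":255},{"translation":[0,-12,0],"rotation":[0,0,0],"claw":255}]'; python3 go.py .5411 .1845 .1745 -80.1
```

```text
time: 19.75
eef_pos: [0.5681, 0.0429, 0.1769]
tcp_rot: [0.996, 0.086, 0.002, 0.0]
force: [0.4, -3.9, -0.4]
finger_gap: 0.144
grip_force: 0.9
time: 20.15
eef_pos: [0.5661, 0.0535, 0.177]
tcp_rot: [0.996, 0.086, 0.002, 0.001]
force: [-1.2, -3.5, 6.4]
finger_gap: 0.135
grip_force: 32.0
t [  -2.4 -133.3    2.3] rot [ 0.09 -0.19 -0.09] alt [-3.000e-01 -1.000e-01  1.799e+02] q7 -1.75 t 20.1 F [-1.2 -3.5  6.4] gap 0.13514071517981419
```

Gripped and sliding. I close it to the stop.

```bash
python3 -m crank '[{"translation":[0,-15,0],"rotation":[0,0,0],"claw":255},{"translation":[0,-30,-0],"rotation":[0,0,0],"claw":255},{"translation":[0,-45,0],"rotation":[0,0,0],"claw":255},{"translation":[-1,-60,0],"rotation":[0,0,0],"claw":255},{"translation":[-1,-75,0],"rotation":[0,0,0],"claw":255},{"translation":[-1,-90,0],"rotation":[0,0,0],"claw":255},{"translation":[-2,-105,0],"rotation":[0,0,0],"claw":255},{"translation":[-2,-116,0],"rotation":[0,0,0],"claw":255},{"translation":[-2,-123,0],"rotation":[0,0,0],"claw":255},{"translation":[-2,-126,0],"rotation":[0,0,0],"claw":255}]'; python3 -m crank '[{"translation":[0,-1,0],"rotation":[0,0,0],"claw":255},{"translation":[0,-3,0],"rotation":[0,0,0],"claw":255},{"translation":[0,-4,0],"rotation":[0,0,0],"claw":255},{"translation":[0,-4,0],"rotation":[0,0,0],"claw":255}]';python3 go.py .5411 .1845 .1745 -80.1
```

```text
time: 21.15
eef_pos: [0.543, 0.1799, 0.177]
tcp_rot: [0.996, 0.087, 0.002, -0.0]
force: [3.0, -2.0, 7.0]
finger_gap: 0.129
grip_force: 31.9
time: 21.55
eef_pos: [0.5424, 0.1831, 0.177]
tcp_rot: [0.996, 0.086, 0.002, -0.0]
force: [2.3, -0.5, 6.5]
finger_gap: 0.136
grip_force: 31.9
t [-1.1 -1.6  2.5] rot [-0.01 -0.27 -0.02] alt [ -0.4   0.  180. ] q7 -1.97 t 21.6 F [ 2.3 -0.5  6.5] gap 0.13617178630060545
```

```bash
python3 -m crank '[{"translation":[0,-1,0],"rotation":[0,0,0],"claw":255},{"translation":[0,-2,0],"rotation":[0,0,0],"claw":255},{"translation":[0,-3,0],"rotation":[0,0,0],"claw":255},{"translation":[0,-3,0],"rotation":[0,0,0],"claw":255}]'; python3 -m crank '[{"translation":[0,-1,0],"rotation":[0,0,0],"claw":255},{"translation":[0,-1.5,0],"rotation":[0,0,0],"claw":255},{"translation":[0,-1.5,0],"rotation":[0,0,0],"claw":255}]'
```

```text
time: 21.95
eef_pos: [0.5421, 0.1849, 0.177]
tcp_rot: [0.996, 0.086, 0.002, 0.0]
force: [3.3, -3.8, 8.1]
finger_gap: 0.133
grip_force: 32.1
time: 22.25
eef_pos: [0.5421, 0.1849, 0.177]
tcp_rot: [0.996, 0.085, 0.002, 0.001]
force: [4.4, -8.7, 9.2]
finger_gap: 0.134
grip_force: 32.5
```

The window is on the stop: force is rising with no motion. I release, rise and check.

```bash
python3 -m crank '[{"translation":[0,0,0],"rotation":[0,0,0],"claw":150},{"translation":[0,0,0],"rotation":[0,0,0],"claw":60},{"translation":[0,0,0],"rotation":[0,0,0],"claw":0},{"translation":[0,0,0],"rotation":[0,0,0],"claw":0},{"translation":[0,0,0],"rotation":[0,0,0],"claw":0},{"translation":[0,0,-30],"rotation":[0,0,0],"claw":0},{"translation":[0,0,-70],"rotation":[0,0,0],"claw":0},{"translation":[0,0,-110],"rotation":[0,0,0],"claw":0},{"translation":[0,0,-130],"rotation":[0,0,0],"claw":0},{"translation":[-60,0,-150],"rotation":[0,0,0],"claw":0}]'; python3 -m crank '[{"translation":[0,0,0],"rotation":[0,0,0],"claw":0},{"translation":[0,0,0],"rotation":[0,0,0],"claw":0}]'; python3 - <<'E'
from h import *
c=capture("scene"); cv2.imwrite("pics/s3.png",cv2.resize(c["img"][100:250,260:460],(800,600),interpolation=cv2.INTER_CUBIC))
E
```

```text
time: 23.25
eef_pos: [0.4975, 0.18, 0.3235]
tcp_rot: [0.996, 0.085, 0.004, -0.001]
force: [-1.9, 0.1, -0.1]
finger_gap: 1.002
grip_force: 0.0
time: 23.45
eef_pos: [0.4931, 0.1788, 0.3227]
tcp_rot: [0.996, 0.086, 0.002, -0.0]
force: [1.0, 1.1, -0.9]
finger_gap: 1.004
grip_force: 0.0
```

View pics/s3.png

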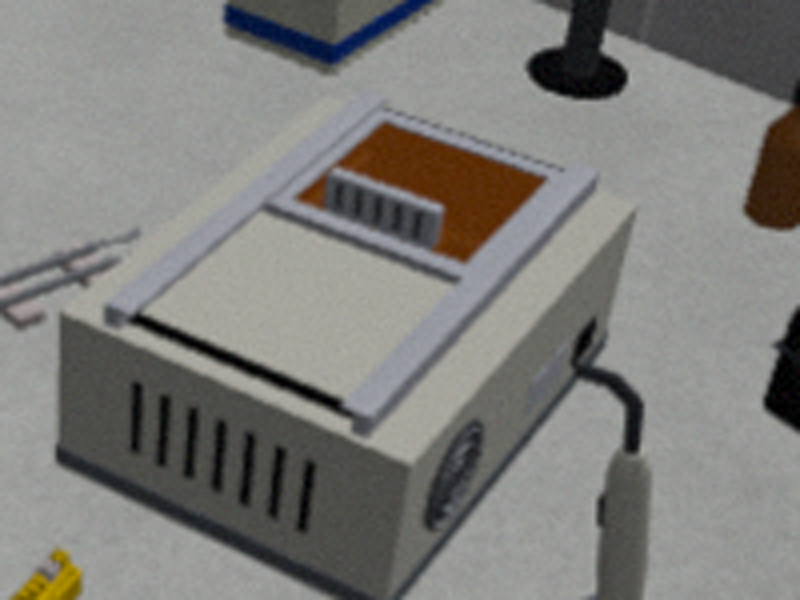

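The window is shut against its stop; I measured 145 mm of travel between the stops. The arm is clear.

```bash
python3 -c "from workcell import finish_job; print(finish_job())"
```

```text
the job is handed in; nothing more can be done
None
```

The job is handed in (no verdict was returned): the cream model with the white crown stands on the platform, measured about 1 mm from its centre before closing, the window is shut against its stop, and the arm is clear at about 23 s.

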